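# Hold a snap clip spread at the groove of the tape unwinder's axle

## Task

Take the spring snap clip lying on the table by its two grey grips and squeeze them fully together so that its eye spreads, bring the spread eye over the free end of the grooved axle stub (the one with the tension spring, not the plain peg) and slide it straight down over the end until the eye is level with the groove. Finish there still holding the clip: eye fully spread, level in the groove and not touching the axle. Leave the plain peg and the other things on the table alone.

Things in the scene. Friction and masses are not known exactly. Their poses are not given: they have to be found in the camera images.
- clip: Steel snap clip with two grey grips, lying flat, about 120 mm long, 0.08 kg. Origin: on the pivot axis at the underside (table height). x runs from pivot to eye, z up; symmetrical left to right (y). Eye on +x: two arcs 8 mm thick, undersides level with the origin; closed, 20 mm inside, too small for the axle's 24 mm head. Fully spread it clears the head by about 6 mm to either side, more fore and aft.
- clip_grip (a point): midway between the grips, 43 mm behind the pivot, 14 mm above the underside. Grips: upright plates, 26 to 60 mm behind the pivot, 5 mm thick, 28 mm tall, standing on the table; at rest splayed, 56 mm over the outsides at the far ends, 40 mm at the near ends. Squeezing across y takes 3 to 7 N; they stop hard with outer faces parallel, 27 mm apart. 25 to 40 N holds them; let go, they spring apart.
- clip_eye (a point): centre of the spread eye: 44 mm ahead of the pivot along the clip's x, 4 mm above its underside (mid thickness). As the fingers squeeze, they carry the grips' ends while these swing back, so the pivot and eye creep about 4 mm forward (the clip's +x) relative to the fingers
- jaw_left (a joint): turn of one half of the clip, rad: 0 closed (at rest), 0.25 fully spread; the other half mirrors it
- axle: Fixed upright axle stub of a tape unwinder: base plate 120 x 120 x 12 mm, a wide tan tape roll lying on it (121 mm across, top 62 mm above the table), a grey disc 88 mm across, a dark coil spring, a washer 34 mm across (top at 100 mm), then the bare steel end, 24 mm in diameter, with the groove. Origin: on the axis at table height, z up along the axle.
- groove (a point): centre of the axle's groove, on the axis, 112 mm above the table; the groove is 18 mm high (103 to 121 mm) and 18 mm in diameter
- axle_end (a point): centre of the free top end of the axle, 137 mm above the table; the head above the groove is 24 mm in diameter, 16 mm high, edge chamfered
- plain_peg: Fixed plain peg on a similar base plate with a tan tape roll (about 110 mm across, top at 60 mm): smooth steel 24 mm in diameter, 137 mm high, no groove, no spring. Its place and the axle's may be swapped. Not to be touched. Origin: on the axis at table height.
- snips: bystander: small side cutters with dark handles, 125 mm long, 12 mm high; origin at the centre of the underside
- black_marker: bystander: black felt pen, 130 mm; origin at the centre of the underside
- cork_block: bystander: cork block 60 x 100 x 34 mm; origin at the centre of the underside
- squeegee: bystander: flat orange squeegee 72 x 100 x 11 mm; origin at the centre of the underside
- blade_case: bystander: small black case 21 x 49 x 30 mm; origin at the centre of the underside

How it is judged:
On the way:
1. the clip, its eye spread, is held above the free end of the grooved axle (value of joint jaw_left above 0.17 rad and horizontal distance between clip_eye and axle_end below 0.015 m and z of clip_eye in the frame of axle_end above 0.002 m), for 0.05 s.
At the end, for the whole second after the job is handed in: The gripper holds the clip still (under 20 mm/s) with the eye spread to more than 0.20 rad, its centre within 10 mm of the axle's axis and within 6 mm of the groove's mid height, level within 8 degrees, the fingers pressing it with more than 2 N and the clip touching the axle with less than 0.5 N (value of joint jaw_left above 0.2 rad and horizontal distance between clip_eye and groove below 0.01 m and z of clip_eye in the frame of groove between -0.006 and 0.006 m and angle between clip's own z axis and vertical below 0.14 rad and contact force between clip and axle below 0.5 N and contact force between the fingers and clip above 2 N and linear speed of clip below 0.02 m/s); the arm keeps its last pose, push and grip.
It fails at once if the clip is rammed against the axle (over 20 N) (contact force between clip and axle above 20 N).
It fails at once if the plain peg is touched by the clip or the arm (over 2 N) (contact force between any of clip, the arm and plain_peg above 2 N).
It fails at once if a bystander is shifted by more than 30 mm (distance of any of snips, black_marker, cork_block, squeegee, blade_case from where it was at the start of the episode above 0.03 m).
It also fails if it takes over 38 s, if anything falls off the work surface, if the arm or the gripper's body presses on something with over 40 N, if the wrist force passes 120 N, or if a joint passes its speed limit or range.

## Robot

A 6-joint arm with a two-finger parallel gripper is mounted at the origin on the work surface; the furniture and walls round the work are solid. World frame = base frame: x ahead of the robot, y to its left, z up, the work surface at z = 0. Lengths are in m, angles in rad, forces in N, time in s.
With the tool pointing down it reaches from about 0.3 to 0.775 m from the base axis. Payload 14.6 kg.
Tool frame: the origin (TCP) lies at the very end of the fingers, on their centre line; the grasp point (between the pads) lies 19 mm behind it; y points along the fingers, z is the direction in which the jaws open and shut, and the axes are right-handed (so a half turn about y gives the same grasp; the last joint's range is limited). The gripper opens to 94 mm and grips with 3 to 60 N. Pads are 16 mm wide; open, the fingers measure 119 mm over their backs; the gripper's body (75 mm by 177 mm) begins 78 mm behind the grasp point.
Start: joints at [-1.281, 0.3, 1.521, -0, 1.321, -0.067], TCP at [0.192, -0.515, 0.205] pointing down, gripper open.
Joint ranges: [-3.03, 3.03], [-0.79, 2.21], [0.23, 2.52], [-1.04, 4.18], [0, 3.07], [-2.55, 2.55]. Speed limits (rad/s): [2.22, 2.22, 2.57, 3.14, 3.14, 3.14].

## Interface

Orientations are given as [roll, pitch, yaw] about the fixed x, y, z axes, in that order (R = Rz(yaw) Ry(pitch) Rx(roll)).
In Python, from station import get_obs, camera, job gives the robot as it stands.
- The arm moves only by the tool step_arm, never from a script. Its argument "targets" is a list of rows, each a list of 6 numbers: the shift along the tool's x, y, z in mm, then the turn, a rotation vector about the tool's x, y, z in degrees. In form: [[dx, dy, dz, rx, ry, rz], ...]. A call has 1 to 12 rows; each row shifts and turns the commanded pose from where the row before left it, along the tool's axes as they then stand; what a row does not reach is not made up. A row lasts 1/8 s, in which the tool goes at most 62.5 mm and 10.7 degrees, less where a joint would pass 70% of its speed; a pose out of reach is approached as far as the arm can. A call is refused whole if a number of a shift passes 62.5 or a number of a turn 10.7, either way. A call with a gripper value outside its range is refused whole. "gripper" is the opening, from -1 (shut) to 1 (fully open), set as the call begins (left out, the last holds). The fingers move at their own pace and stop on an object; "squeeze" is the grip in N (left out, the last holds). Time passes only in rows, so rows that do not move let the fingers close. It gives the time, the measured TCP pose, the force and the opening at its end, in the units of the state.
- get_obs(): the state, without advancing time (a new reading comes with each control period).
- camera(name): name is "scene" or "top"; returns a dict with "pixels" (400x640x3 uint8, red, green, blue), "intrinsics" (3x3 intrinsics, pixels), "R" (3x3) and "t" (3): a world point X has camera coordinates R X + t. Camera axes: x right, y down, z forward; pixel columns grow to the right and rows downward; lengths in m; the calibration is good to about 2 mm. A picture is of the moment at which its call begins. There is no depth.
- job.hand_in(): hands the job in, once; it reports no verdict.
The state is a dict: "time_s": time; "qpos": joint angles; "joint_vel": joint speeds; "tau": joint torques, N m; "ee_pos": TCP position; "eef_rot": TCP orientation; "force": force on the tool from outside, world axes, zero at the start; "moment": the same for the moment, N m; "grip_width": finger opening in m.
Only numpy, scipy, OpenCV 4.12 (cv2) and the standard library are available. Lean on these libraries where they do the work, as an engineer would, in place of code of your own. Each camera call takes 0.05 s, during which the arm holds its last target.

## Working session

There is one attempt and no reset: what is moved stays moved. The work goes in short steps, Python scripts to look and compute and a tool call to move; the robot and the scene stay as the last step left them, time stands still between calls to the robot, and variables do not carry over. Pictures are saved under pics/ and viewed, and the job is handed in when it is done.

Besides the shell and the picture viewer there is one more tool, called as name(argument=value, ...) on one line, values as JSON. step_arm: Moves the arm, as the interface text tells. Its arguments: {"type":"object","properties":{"targets":{"type":"array","items":{"type":"array","items":{"type":"number"}}},"gripper":{"type":"number"},"squeeze":{"type":"number"}},"required":["targets"]}

```bash
mkdir -p pics; python3 - <<'E'
from station import get_obs,camera
import cv2,json,numpy as np
for n in("scene","top"):
    c=camera(n); cv2.imwrite(f"pics/{n}0.png",c["pixels"][:,:,::-1]); np.savez(f"{n}0.npz",**c)
    print(n,c["intrinsics"],c["R"],c["t"],-np.array(c["R"]).T@c["t"])
print(get_obs())
E
```

```text
scene [[437.45723788   0.         322.76650977]
 [  0.         437.45723788 203.58833807]
 [  0.           0.           1.        ]] [[-0.62071675 -0.7839775  -0.00948665]
 [-0.41890594  0.34184952 -0.84122335]
 [ 0.66274318 -0.51818741 -0.54060455]] [0.38885667 0.2982771  0.93482205] [-0.25322704  0.68730202  0.75997566]
top [[469.44138962   0.         316.38901715]
 [  0.         469.44138962 198.60117771]
 [  0.           0.           1.        ]] [[ 0.0071092  -0.99996902  0.00338024]
 [-0.99004005 -0.00751384 -0.14058538]
 [ 0.14060642 -0.00234713 -0.99006279]] [0.06143497 0.5413272  1.21970037] [0.36400115 0.06836331 1.28347497]
{'time_s': 0.1, 'qpos': array([-1.28062110e+00,  3.00387259e-01,  1.52152521e+00, -4.20243815e-05,
        1.32070013e+00, -6.66065346e-02]), 'joint_vel': array([ 1.52540818e-03, -2.00576128e-03, -2.95488607e-03,  6.82068637e-04,
        9.98346172e-05, -4.96706067e-04]), 'tau': array([ 6.15229237e-04, -5.32650876e+01, -3.53290737e+01,  7.09675415e-02,
        2.35237082e-02, -4.72870818e-05]), 'ee_pos': array([ 0.19200824, -0.51514066,  0.20495595]), 'eef_rot': array([-1.57181672e+00,  2.72687296e-05, -2.78480049e+00]), 'force': array([-0.11910445, -0.58309452, -0.74791916]), 'moment': array([0.01693283, 0.02588321, 0.03717898]), 'grip_width': 0.0937903015686493}
```

View pics/scene0.png

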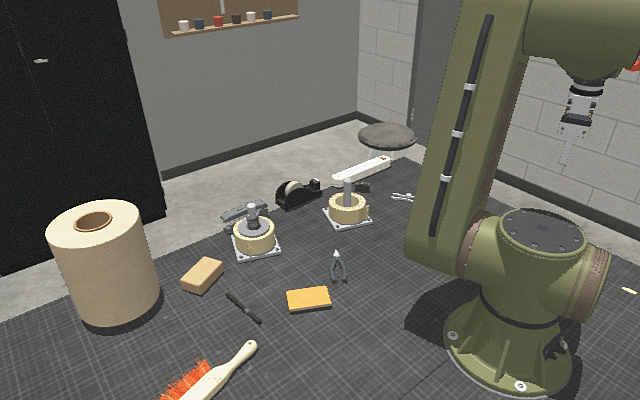

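View pics/top0.png

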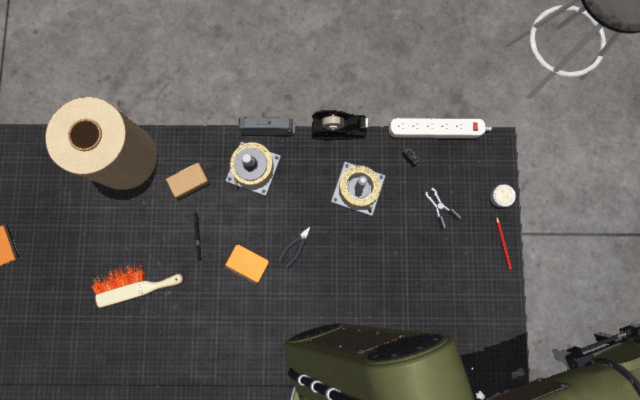

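Both views agree: the grooved axle is on the left of the top view at about (250,160), the plain peg is at (360,187) and the clip is at (441,207). I'll zoom in on these.

```bash
python3 - <<'E'
import cv2
t=cv2.imread("pics/top0.png"); s=cv2.imread("pics/scene0.png")
a=cv2.resize(t[170:245,400:480],None,fx=7,fy=7,interpolation=cv2.INTER_CUBIC)
b=cv2.resize(t[130:205,210:290],None,fx=7,fy=7,interpolation=cv2.INTER_CUBIC)
cv2.imwrite("pics/za.png",a);cv2.imwrite("pics/zb.png",b)
c=cv2.resize(s[190:270,220:320],None,fx=7,fy=7,interpolation=cv2.INTER_CUBIC)
cv2.imwrite("pics/zc.png",c)
E
```

```text
(no output)
```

View pics/za.png

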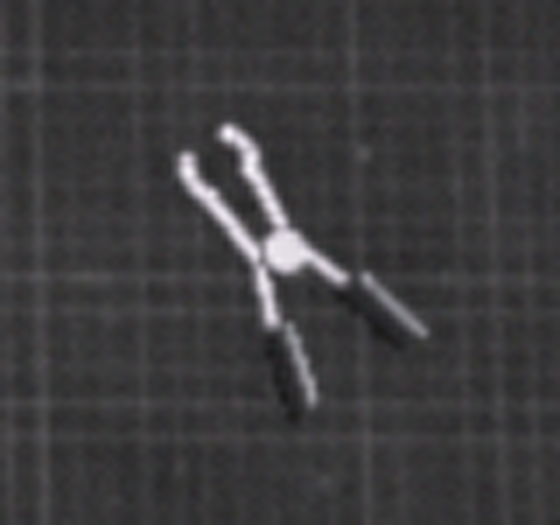

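View pics/zb.png

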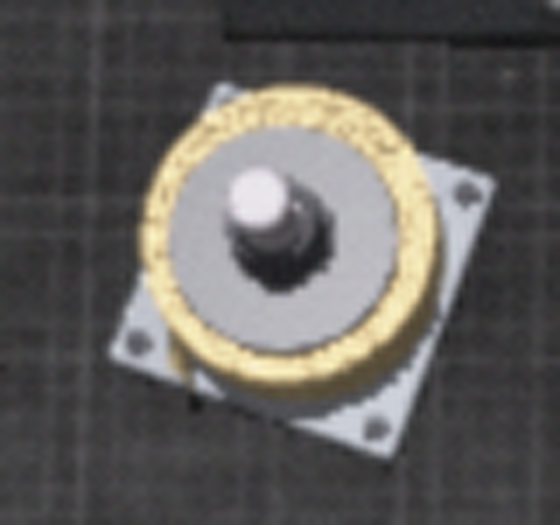

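View pics/zc.png

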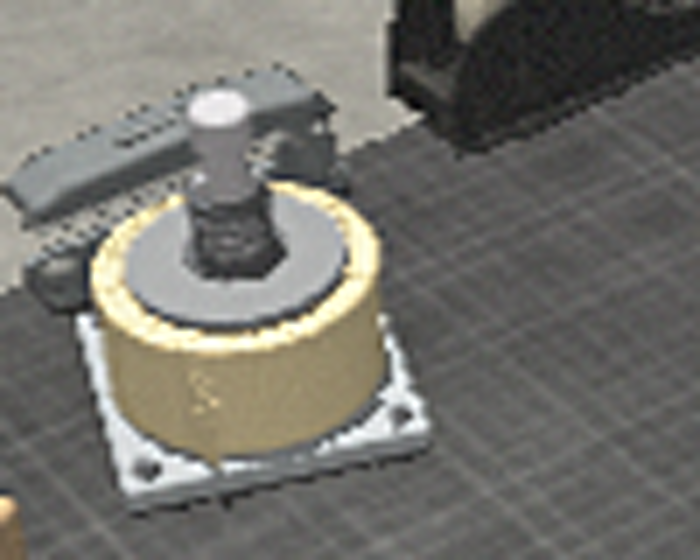

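```bash
cat > h.py <<'E'
import numpy as np,cv2
def ray(c,uv,z):
    uv=np.atleast_2d(np.asarray(uv,float)); K=c["intrinsics"];R=c["R"];t=c["t"]
    o=-R.T@t; d=(np.c_[uv,np.ones(len(uv))]@np.linalg.inv(K).T)@R
    s=(z-o[2])/d[:,2]; return o+d*s[:,None]
def proj(c,X):
    p=c["R"]@np.asarray(X)+c["t"]; q=c["intrinsics"]@p; return q[:2]/q[2]
def tri(c1,u1,c2,u2):
    P=[c["intrinsics"]@np.c_[c["R"],c["t"]] for c in(c1,c2)]
    X=cv2.triangulatePoints(P[0],P[1],np.array(u1,float).reshape(2,1),np.array(u2,float).reshape(2,1)); return (X[:3]/X[3]).ravel()
E
python3 - <<'E'
from h import *
T=dict(np.load("top0.npz"));S=dict(np.load("scene0.npz"))
im=T["pixels"]
def comp(im,box,th,name):
    x0,x1,y0,y1=box; g=im[y0:y1,x0:x1].min(2)
    n,l,st,ce=cv2.connectedComponentsWithStats((g>th).astype(np.uint8))
    for i in range(1,n):
        if st[i,4]>5: print(name,th,ce[i]+[x0,y0],st[i])
z=lambda p,x0,y0:[(p[0]+.5)/7-.5+x0,(p[1]+.5)/7-.5+y0]
for th in(190,205,220): comp(im,(240,256,148,168),th,"axtop")
for th in(170,185,200): comp(S["pixels"],(243,262,198,212),th,"axscene")
for th in(150,200): comp(im,(432,447,198,213),th,"piv")
# roll, disc
m=cv2.inRange(cv2.cvtColor(im,cv2.COLOR_RGB2HSV),(12,60,120),(35,255,255))[130:205,210:290]
cs,_=cv2.findContours(m,cv2.RETR_CCOMP,cv2.CHAIN_APPROX_NONE)
for c in cs:
    if len(c)>40:
        e=cv2.fitEllipse(c);print("roll",e[0][0]+210,e[0][1]+130,e[1],ray(T,[e[0][0]+210,e[0][1]+130],.062))
# pixel ratings of zoom picks
a=np.array([z(p,400,170) for p in [(285,251),(228,132),(185,160),(363,275),(426,335),(286,325),(314,403)]])
print(np.round(a,1)); 
print("jaw/pivot z.01",ray(T,a[:3],.009)); print("grips z.028",ray(T,a[3:],.028))
print("axle hand top",ray(T,z((260,197),210,130),.137))
print("axle hand scene",ray(S,[(218+.5)/7-.5+220,(108+.5)/7-.5+190],.137))
print("plate corners",ray(T,[z(p,210,130) for p in [(222,85),(495,180),(392,457),(110,353)]],.012))
E
```

```text
axtop 190 [246.23076923 157.5       ] [ 3  6  8  8 52]
axtop 205 [246.0952381  157.54761905] [ 3  6  7  8 42]
axtop 220 [246.22857143 157.57142857] [ 3  7  7  6 35]
axscene 170 [250.82051282 204.92307692] [ 4  5  9  5 39]
axscene 185 [250.65714286 204.97142857] [ 4  5  9  5 35]
axscene 200 [250.6875  204.96875] [ 4  5  8  5 32]
piv 150 [438.79104478 204.91044776] [ 0  0 15 15 67]
piv 200 [434.22222222 203.66666667] [0 3 5 6 9]
piv 200 [440.73913043 205.39130435] [ 6  5  8  5 23]
roll 250.7112922668457 163.34646606445312 (40.49651336669922, 43.451560974121094) [[0.63069143 0.24051907 0.062     ]]
roll 250.00717163085938 163.67162704467773 (33.667945861816406, 34.5346565246582) [[0.6297956  0.24236387 0.062     ]]
[[440.3 205.4]
 [432.1 188.4]
 [426.  192.4]
 [451.4 208.9]
 [460.4 217.4]
 [440.4 216. ]
 [444.4 227.1]]
jaw/pivot z.01 [[ 0.5286876  -0.27412972  0.009     ]
 [ 0.57570202 -0.25310991  0.009     ]
 [ 0.56442738 -0.2358992   0.009     ]]
grips z.028 [[ 0.51714143 -0.29880635  0.028     ]
 [ 0.49411135 -0.32225388  0.028     ]
 [ 0.49756998 -0.26854783  0.028     ]
 [ 0.46763128 -0.27837718  0.028     ]]
axle hand top [[0.62858935 0.24030552 0.137     ]]
axle hand scene [[0.62488215 0.24118242 0.137     ]]
plate corners [[0.70283141 0.2754196  0.012     ]
 [0.66505285 0.16626001 0.012     ]
 [0.55387003 0.20454574 0.012     ]
 [0.59432441 0.31618239 0.012     ]]
```

The axle axis is about (0.629, 0.241), and the top face, roll and base plate agree on it. The clip's yaw is about 32° with the pivot near (0.530, -0.271). The grip spacings measure 51 and 36 mm and the given sizes imply 51 and 35. The grip point is therefore about (0.4935, -0.294). I'll move above it.

step_arm(targets=[[0,0,0,0,-5.8,0],[0,0,0,0,-5.8,0],[-37.3,0,-2.8,0,0,0],[-37.3,0,-2.8,0,0,0],[-37.3,0,-2.8,0,0,0],[-37.3,0,-2.8,0,0,0],[-37.3,0,-2.8,0,0,0],[-37.3,0,-2.8,0,0,0],[-37.3,0,-2.8,0,0,0],[-37.3,0,-2.8,0,0,0],[-37.3,0,-2.8,0,0,0],[-37.3,0,-2.8,0,0,0]], gripper=1, squeeze=32)

```text
time_s: 1.6
ee_pos: [0.4942, -0.2928, 0.2051]
eef_rot: [-1.571, -0.0, -2.582]
force: [0.7, -0.3, 0.7]
grip_width: 0.094
```

step_arm(targets=[[0,40,0,0,0,0],[0,40,0,0,0,0],[0,40,0,0,0,0],[0,30,0,0,0,0],[0,0,0,0,0,0]])

```text
time_s: 2.22
ee_pos: [0.4923, -0.293, 0.0534]
eef_rot: [-1.575, -0.002, -2.582]
force: [-0.6, -0.4, 0.9]
grip_width: 0.0941
```

```bash
python3 - <<'E'
from station import camera
from h import *
for n,b in(("scene",(370,440,150,220)),("top",(400,480,165,245))):
    c=camera(n); np.savez(f"{n}1.npz",**c); x0,x1,y0,y1=b
    cv2.imwrite(f"pics/{n}1.png",cv2.resize(c["pixels"][y0:y1,x0:x1,::-1],None,fx=7,fy=7,interpolation=cv2.INTER_CUBIC))
    print(n,proj(c,[.53,-.271,.01]),proj(c,[.567,-.248,.008]))
E
```

```text
scene [406.57017876 195.95522454] [393.27661837 194.21252244]
top [439.22537058 204.89824689] [430.28466578 191.59389996]
```

View pics/scene1.png

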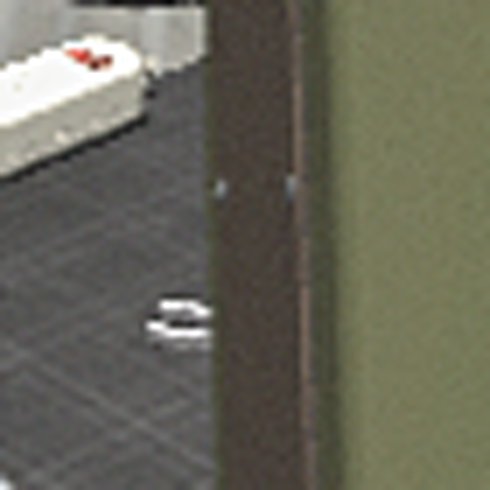

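View pics/top1.png

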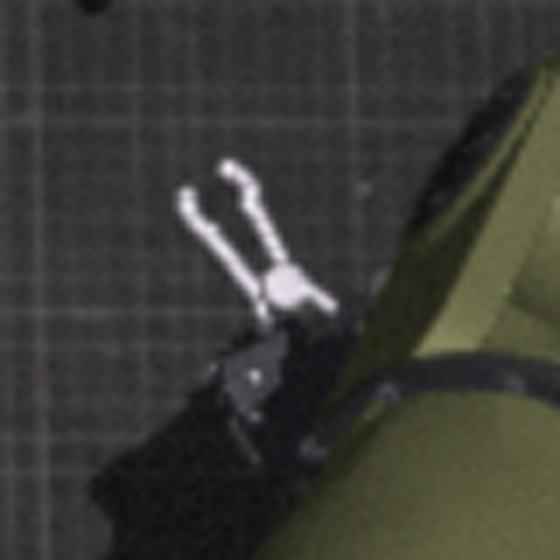

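The top view shows the clip untouched, with its pivot near pixel (440,205), and the fingers over the grips. I'll descend and close.

step_arm(targets=[[0,20,0,0,0,0],[0,20,0,0,0,0],[0,10,0,0,0,0],[0,0,0,0,0,0],[0,0,0,0,0,0]])

```text
time_s: 2.95
ee_pos: [0.4939, -0.2941, 0.0065]
eef_rot: [-1.569, 0.001, -2.582]
force: [-0.3, 0.1, 0.2]
grip_width: 0.0941
```

step_arm(targets=[[0,2,0,0,0,0],[0,0,0,0,0,0],[0,0,0,0,0,0],[0,0,0,0,0,0],[0,0,0,0,0,0],[0,0,0,0,0,0],[0,0,0,0,0,0],[0,0,0,0,0,0],[0,0,0,0,0,0],[0,0,0,0,0,0]], gripper=-1, squeeze=32)

```text
time_s: 4.2
ee_pos: [0.4935, -0.2938, 0.0035]
eef_rot: [-1.571, 0.0, -2.582]
force: [-0.9, -1.2, 1.6]
grip_width: 0.0254
```

step_arm(targets=[[0,-25,0,0,0,0],[0,-40,0,0,0,0],[0,-40,0,0,0,0],[0,-40,0,0,0,0],[0,-40,0,0,0,0],[0,-35,0,0,0,0],[0,0,0,0,0,0],[0,0,0,0,0,0]])

```text
time_s: 5.2
ee_pos: [0.4931, -0.2935, 0.2222]
eef_rot: [-1.572, -0.001, -2.582]
force: [0.1, -0.1, -0.9]
grip_width: 0.0258
```

```bash
python3 - <<'E'
from station import camera,get_obs
from h import *
print(get_obs()["ee_pos"])
for n,b in(("scene",(350,440,120,200)),("top",(400,510,125,245))):
    c=camera(n); np.savez(f"{n}2.npz",**c); x0,x1,y0,y1=b
    cv2.imwrite(f"pics/{n}2.png",cv2.resize(c["pixels"][y0:y1,x0:x1,::-1],None,fx=5,fy=5,interpolation=cv2.INTER_CUBIC))
c=dict(np.load("top0.npz"))
print("peg",ray(c,[361,183],.137),ray(c,[360,187],.06))
E
```

```text
[ 0.49306746 -0.29345354  0.22224944]
peg [[ 0.56672611 -0.04467512  0.137     ]] [[ 0.56959374 -0.04955665  0.06      ]]
```

View pics/scene2.png

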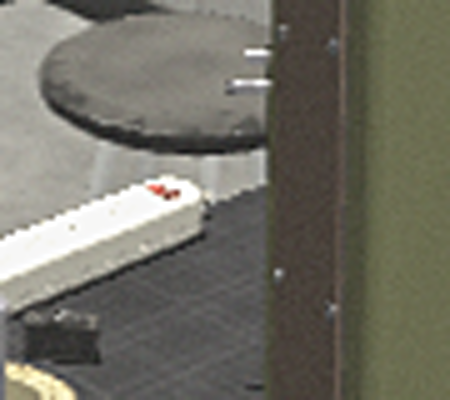

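View pics/top2.png

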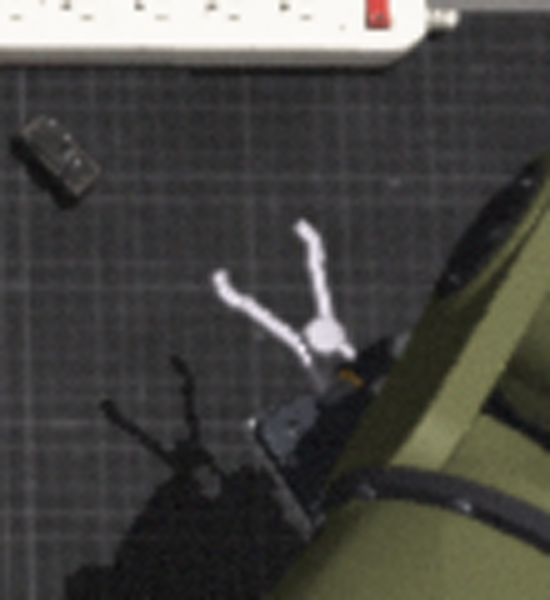

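```bash
python3 - <<'E'
from h import *
c=dict(np.load("top2.npz")); tcp=np.array([.4931,-.2935]); a=-2.582+np.pi
for n,uv,z in(("piv",(464.6,191.6),.2335),("tipA",(460.2,169.6),.2265),("tipB",(443.2,179.6),.2265)):
    p=ray(c,uv,z)[0]; d=p[:2]-tcp; print(n,p,"along",d@[np.cos(a),np.sin(a)],"lat",d@[-np.sin(a),np.cos(a)])
E
```

```text
piv [ 0.53169116 -0.26990055  0.2335    ] along 0.045232460616512135 lat -0.0004859166337451203
tipA [ 0.58389061 -0.26394831  0.2265    ] along 0.09262969720526992 lat -0.023151169402866642
tipB [ 0.56025071 -0.22414798  0.2265    ] along 0.09372320512934279 lat 0.02312749793687445
```

The clip is held symmetrically and fully spread: tips ±23 mm, pivot 45 mm ahead of the TCP, eye about 89.5 mm ahead. I'll carry it high over the peg (80 mm clear) to the axle.

step_arm(targets=[[-12,0,-15,0,0,0],[-25,0,-31,0,0,0],[-30,0,-37,0,0,0],[-30,0,-37,0,0,0],[-30,0,-37,0,0,0],[-30,0,-37,0,0,0],[-30,0,-37,0,0,0],[-30,0,-37,0,0,0],[-30,0,-37,0,0,0],[-30,0,-37,0,0,0],[-20,0,-25,0,0,0],[-12.4,0,-13.9,0,0,0]])

```text
time_s: 6.8
ee_pos: [0.5528, 0.1954, 0.223]
eef_rot: [-1.571, -0.001, -2.581]
force: [0.7, 0.7, -1.1]
grip_width: 0.0255
```

step_arm(targets=[[0,0,0,0,0,0],[0,0,0,0,0,0],[0,0,0,0,0,0]])

```text
time_s: 7.18
ee_pos: [0.5537, 0.1923, 0.2236]
eef_rot: [-1.571, 0.0, -2.584]
force: [1.0, -0.0, -0.9]
grip_width: 0.0254
```

```bash
python3 - <<'E'
from station import camera,get_obs
from h import *
o=get_obs();print(o["ee_pos"],o["eef_rot"])
for n,b in(("scene",(200,310,130,240)),("top",(200,310,110,220))):
    c=camera(n); np.savez(f"{n}3.npz",**c); x0,x1,y0,y1=b
    cv2.imwrite(f"pics/{n}3.png",cv2.resize(c["pixels"][y0:y1,x0:x1,::-1],None,fx=5,fy=5,interpolation=cv2.INTER_CUBIC))
E
```

```text
[0.55365708 0.1923197  0.2235759 ] [-1.57067680e+00  1.07667410e-04 -2.58359376e+00]
```

View pics/scene3.png

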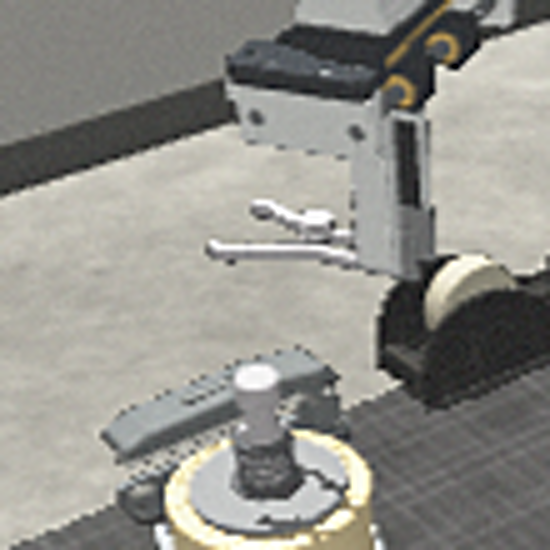

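View pics/top3.png

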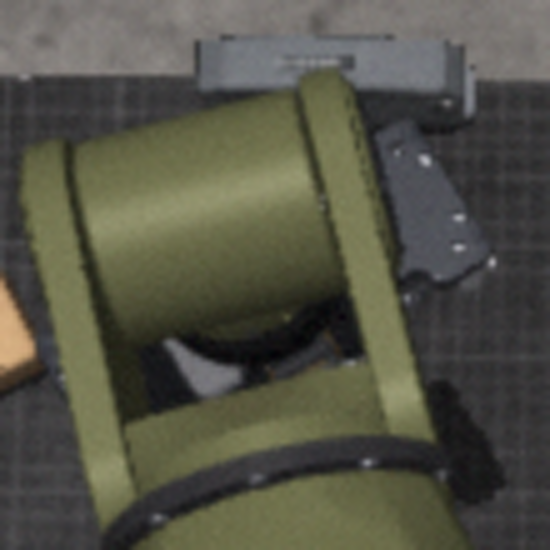

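```bash
python3 - <<'E'
from h import *
c=dict(np.load("scene3.npz")); tcp=np.array([.5537,.1923]); a=-2.584+np.pi
ex=np.array([np.cos(a),np.sin(a)]);ey=np.array([-ex[1],ex[0]])
z0=.2236-.0035
for n,al,la,z in(("piv",.0452,0,.015),("A",.093,-.023,.008),("B",.093,.023,.008)):
    print(n,(proj(c,[*(tcp+al*ex+la*ey),z0+z])-[200,130]+.5)*5)
w=lambda p:[(p[0]+.5)/5-.5+200,(p[1]+.5)/5-.5+130]
for p,z in(((215,246),.008),((260,207),.008),((318,216),.015)):
    q=ray(c,w(p),z0+z)[0][:2]-tcp; print("meas along/lat",q@ex,q@ey)
print("axle top px",(proj(c,[.629,.241,.137])-[200,130]+.5)*5)
E
```

```text
piv [314.02890486 222.49602998]
A [251.25241038 199.5131272 ]
B [207.88585119 241.14601638]
meas along/lat 0.08679149029551658 0.02659655396613725
meas along/lat 0.08447496488220697 -0.016820557739060937
meas along/lat 0.04584795891395552 -0.006320373202932437
axle top px [252.37529119 374.09127467]
```

step_arm(targets=[[0,25,0,0,0,0],[0,25,0,0,0,0],[0,15,0,0,0,0],[0,7,0,0,0,0],[0,0,0,0,0,0],[0,0,0,0,0,0]])

```text
time_s: 8.02
ee_pos: [0.5539, 0.1934, 0.1523]
eef_rot: [-1.57, 0.001, -2.582]
force: [-0.0, -0.7, -0.9]
grip_width: 0.0254
```

```bash
python3 - <<'E'
from station import camera,get_obs
from h import *
o=get_obs();print(o["ee_pos"],o["eef_rot"])
for n,b in(("scene",(225,305,175,255)),):
    c=camera(n); np.savez(f"{n}4.npz",**c); x0,x1,y0,y1=b
    cv2.imwrite(f"pics/{n}4.png",cv2.resize(c["pixels"][y0:y1,x0:x1,::-1],None,fx=7,fy=7,interpolation=cv2.INTER_CUBIC))
E
```

```text
[0.55394723 0.19336545 0.15227301] [-1.57043420e+00  1.20469533e-03 -2.58239613e+00]
```

View pics/scene4.png

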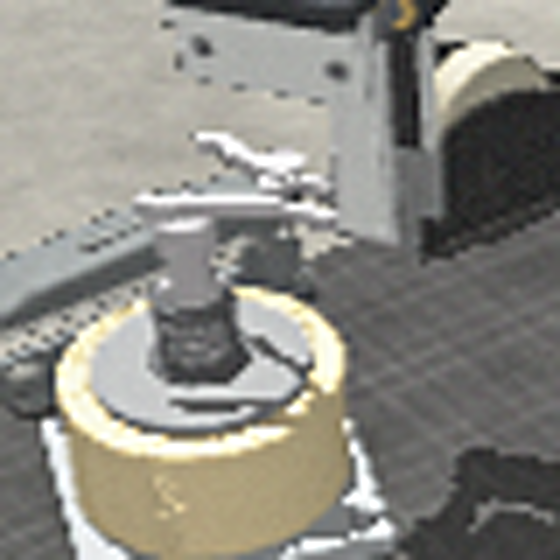

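In the image the near and far tips are at (140,207) and (200,137), so the spread eye straddles the head laterally within 1 mm and fore-aft within about 1–2 mm. I'll lower it gently.

step_arm(targets=[[0,5,0,0,0,0],[0,5,0,0,0,0],[0,5,0,0,0,0],[0,5,0,0,0,0]])

```text
time_s: 8.57
ee_pos: [0.5535, 0.1933, 0.131]
eef_rot: [-1.571, -0.0, -2.582]
force: [-0.5, -0.1, -1.3]
grip_width: 0.0254
```

step_arm(targets=[[0,5,0,0,0,0],[0,5,0,0,0,0],[0,5,0,0,0,0],[0,4,0,0,0,0],[0,0,0,0,0,0],[0,0,0,0,0,0],[0,0,0,0,0,0]])

```text
time_s: 9.45
ee_pos: [0.5537, 0.1933, 0.1126]
eef_rot: [-1.571, 0.0, -2.582]
force: [-0.0, 0.1, -1.0]
grip_width: 0.0256
```

```bash
python3 - <<'E'
from station import camera,get_obs
from h import *
for n,b in(("scene",(225,305,175,255)),):
    c=camera(n); np.savez(f"{n}5.npz",**c); x0,x1,y0,y1=b
    cv2.imwrite(f"pics/{n}5.png",cv2.resize(c["pixels"][y0:y1,x0:x1,::-1],None,fx=7,fy=7,interpolation=cv2.INTER_CUBIC))
    off=np.array([.7,.5])
    o=get_obs();print(o["ee_pos"],o["eef_rot"],o["force"])
    for z in(.137,.121,.112,.103): print(z,(proj(c,[.629,.241,z])+off-[x0,y0]+.5)*7)
E
```

```text
[0.55367208 0.1933213  0.11264743] [-1.57071986e+00  3.27128196e-04 -2.58237205e+00] [ 0.01598203 -0.11536052 -1.15090893]
0.137 [183.22540767 212.22778453]
0.121 [187.42051114 247.67813118]
0.112 [189.75291104 267.38786785]
0.103 [192.06593097 286.93383585]
```

View pics/scene5.png

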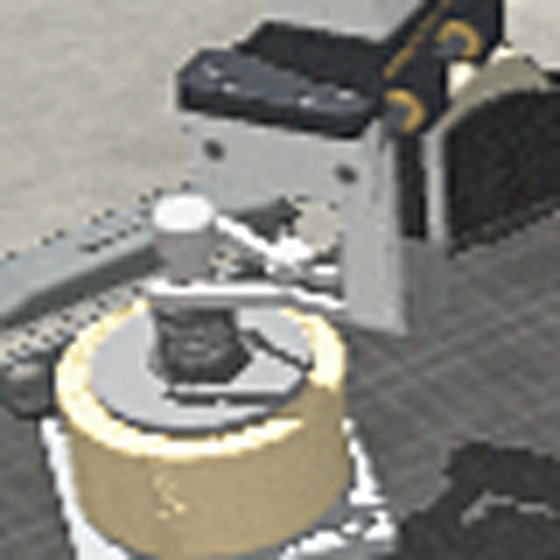

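```bash
python3 - <<'E'
from h import *
c=dict(np.load("scene5.npz")); tcp=np.array([.5537,.1933]); a=-2.582+np.pi
ex=np.array([np.cos(a),np.sin(a)]);ey=np.array([-ex[1],ex[0]]); off=np.array([.7,.5])
for z in (.1091,.1131,.1171):
  print(z,[np.round((proj(c,[*(tcp+al*ex+.023*ey),z])+off-[225,175]+.5)*7,1) for al in(.093,.097,.085)])
g=c["pixels"].min(2)
print(g[208:226,244:262])
E
```

```text
0.1091 [array([153.4, 303.6]), array([143.9, 301.7]), array([172.4, 307.5])]
0.1131 [array([152.3, 294.8]), array([142.8, 292.9]), array([171.4, 298.7])]
0.1171 [array([151.2, 286. ]), array([141.7, 284.1]), array([170.3, 289.9])]
[[168 171 164 133 134 140 143 139 135 133 128 112 132 140 229 255 243 130]
 [179 168 145 132 133 136 134 144 138 142 134 124 120 132 140 177 255 255]
 [140 114  83 118 139 143 142 144 140 138 131 127 149 159 148 137 141 210]
 [ 84  78  78 103 138 145 142 135 139 132 126 141  91 147 172 131 140 134]
 [ 83  84  77  80 100 132 140 137 136 136 129 163 172 171 113  97  80 108]
 [ 84  84  72 103 135 138 139 139 140 136 130  92 156 177 183 116  72  70]
 [ 93 107 144 147 162 140 134 137 133 128 120 109 195 135  80  62  62  62]
 [157 182 216 246 243 153 123  94 184 220 187 170 182 181 169 172 181 180]
 [ 91 146 202 255 254 255 255 255 255 255 255 255 255 255 255 255 255 255]
 [169 172 135 138 141 151 154 150 156 149 150 152 146 152 146 148 147 145]
 [236 199 126 141 136 137 138 145 139 147 147 151 149 145 138 136 130 128]
 [210 215 148  90 117 141 108  97  85  70  74  72  68  65 111 192 204 200]
 [202 203 175  96  59  71  91  90  74  69  69  71  72  53 117 194 209 205]
 [197 202 213 116 119 102  72  77  77  93  83  99 102  68  89 201 218 208]
 [195 201 209 132  95 123 109 103 106 126 103 102  99 100  72 109 103  92]
 [199 203 212 138  68  81  94  88  95  78  99  99 100  77  63 128 120  86]
 [201 202 186 122  70 112  99 116 147 133 112  85  99 100  72  69 163 114]
 [198 203 158 118  73  99  93  91  91  90 101 140 119  82  64  63  94 194]]
```

The arm band spans rows 215–218, so its mid thickness sits at about 297 (zoomed). I predicted 295–298 for z ≈ 0.113, so the eye is level in the groove, and the wrist force is unchanged from free air. Handing in.

```bash
python3 - <<'E'
from station import job,get_obs
print(job.hand_in()); o=get_obs(); print(o["ee_pos"],o["force"],o["grip_width"],o["time_s"])
E
```

```text
the job is handed in; nothing more can be done
None
the job is handed in; nothing more can be done
```

I gripped the clip by its grips, squeezed them to the hard stop at 32 N, and carried it high over the plain peg. I then lowered the spread eye over the head of the grooved axle and handed the job in at about 9.5 s, still holding the clip. Handing in gave no verdict, and no reading could be taken afterwards.

**Last checks**
- **Height:** the eye is at about z = 0.113 m against the groove's 0.112 m. The height calculated from the arm and the height seen in the scene camera agree.
- **Centring:** the eye is within about 1–2 mm of the axle's axis.
- **Level:** the tool was vertical to within about 0.001 rad. The clip's own tilt was not measured separately.
- **Contact:** the wrist force was about 1 N, the same as in free air, so there was no sign of the clip touching the axle.
- **Grip:** the opening held steady at 25–26 mm. That is slightly under the stated 27 mm for the grips at their stop, and I did not find out why.

**Disagreements and gaps**
- The scene camera put things about 2–4 mm away from where the top camera did. I used the axle itself as the reference to cancel this.
- The arm blocked the top camera at the axle, so the final check there used the scene camera only.
- I did not measure the peg or the other objects again at the end. The route stayed well above them.

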